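Feel the hinge play of two soap-shop price signs and reject the loose one

TASK

One of the two green price signs has a worn, loose hinge. Test the sign on the left first and then the one on the right: rock its board on its hinge as far as it goes, first towards the robot, then away from it. Then lift the loose sign into the wooden repair crate and set it down gently, still held, so that it stands flat and upright on the crate's floor; leave the good sign standing where it was and do not knock the soaps.

Things in the scene. Friction and masses are not known exactly. Their poses are not given: they have to be found in the camera images.
- sign_a: Price sign, loose on the counter. White marble foot 120 (its x) x 80 (y) x 30 mm high; on it a green board 8 mm thick (x), 100 mm wide (y), its edges 46 and 137 mm above the counter, hinged along y 40 mm up, over the foot's middle. Lift it by pinching the board from above across its thickness. Origin: centre of the foot's underside; -x faces the robot's side, yaw within 0.4 rad.
- sign_b: Price sign of the same make, look and frame as sign_a; either may be the left one (y above 0.2; the right one is below 0.15), and which hinge is loose is not told. Each weighs about 0.85 kg, nearly all in the foot, which tips if its board is pushed against the hinge stop with more than about 4 N near the top.
- board_a (a joint): Lean of sign_a's board (rad): 0 upright, positive towards the foot's -x (the robot), negative away. A good hinge has stops at about 0.03 rad (2 degrees) either side, a loose one at about 0.22 (13 degrees). Slight friction (0.1 N at the top edge) holds the board where it is left; it starts nearly upright.
- board_b (a joint): Lean of sign_b's board (rad), as for board_a.
- crate: Low open crate of pale wood, fixed to the counter: 206 mm (x) by 166 mm (y) outside, walls 8 mm thick and 50 mm high, inner floor 8 mm above the counter. Origin: centre of its underside.
- loaf: Bystander: oat-coloured soap loaf, 55 x 190 x 70 mm high, beyond the signs. Origin: centre of its underside.
- bar: Bystander: yellow soap bar, 80 x 55 x 25 mm high, lying between the right sign and the crate. Origin: centre of its underside.
Not all that is in view belongs to the job. What is shaped like the sign_a but pink is not meant.

How it is judged:
By the outcome, as a careful person would: the job done as asked, in the order asked, and still so for the second after the job is handed in, with the robot touching nothing.
It also fails if it takes over 61 s, if anything falls off the work surface, if the arm or the gripper's body presses on something with over 40 N, if the wrist force passes 120 N, or if a joint passes its speed limit or range.

ROBOT

A 7-joint arm with a two-finger parallel gripper is mounted at the origin on the work surface. World frame = base frame: x ahead of the robot, y to its left, z up, the work surface at z = 0. Lengths are in m, angles in degrees, forces in N, time in s.
With the tool pointing down it reaches from about 0.4 to 0.85 m from the base axis. Payload 10.4 kg.
Tool frame: the origin (TCP) lies on the centre line of the jaws, within the pads' length; the fingertips stand 25 mm ahead of it and the grasp point (between the pads) lies 6 mm ahead of it (manip.tips_ahead is the distance from the TCP to the fingertips, in m); z points along the fingers, y is the direction in which the jaws open and shut (so a half turn about z gives the same grasp; the last joint's range is limited). The gripper opens to 85 mm and grips with 20 to 120 N. Pads are 22 mm wide; open, the fingers measure 114 mm over their backs; the gripper's body (76 mm by 85 mm) begins 54 mm behind the grasp point. The pads swing forward as they close: fully open they stand 13 mm farther back than shut.
Start: joints at [67.689, 19.034, -3.707, 83.658, 1.238, 77.344, -5.071], TCP at [0.224, -0.583, 0.225] pointing down, gripper open.
Joint ranges: [-148.97, 148.97], [-28.65, 121.19], [-84.17, 76.75], [9.2, 138.47], [-72.65, 252.65], [3.7, 117.97], [-149.18, 149.18]. Speed limits (degrees/s): [127.2, 127.2, 159.86, 159.86, 180, 180, 180].

INTERFACE

Orientations are given as a 3x3 rotation matrix whose columns are the frame's x, y, z axes.
In Python, from bench import readout, snapshot, manip gives the robot as it stands.
- The arm moves only by the tool send_rows, never from a script. Its argument "deltas" is text: rows parted by semicolons, each of 5 numbers parted by spaces: the opening, from 0 (shut) to 1 (fully open), then the shift along the world's x, y, z in units of 40 mm (1.0 is 40 mm), then the turn about the world's z in units of 6 degrees (1.0 is 6 degrees). In form: fingers dx dy dz twist; .... A call has 1 to 20 rows; each row is the pose to reach, as a shift and turn from the pose measured when the call began; what a row does not reach only later rows make up. A row lasts 1/12 s, in which the tool goes at most 41.7 mm and 7.16 degrees, less where a joint would pass 70% of its speed; a pose out of reach is approached as far as the arm can. A call with a gripper value outside its range is refused whole. The fingers move at their own pace and stop on an object; the grip force is fixed at half the most. Time passes only in rows, so rows that repeat a pose let the fingers close. It gives the time, the measured TCP pose, the force and the opening at its end, in the units of the state.
- readout.state(): the state, without advancing time (a new reading comes with each control period).
- snapshot(name): name is "scene" or "top"; returns a dict with "frame" (420x560x3 uint8, red, green, blue), "depth" (420x560 float32, m along the optical axis (not along the pixel's ray), 0 where there is no reading), "fx", "fy", "cx", "cy" (pixels), "dist_coeffs" ([k1, k2, p1, p2, k3] as OpenCV has them; the pictures are not rectified), "view" (4x4, takes a point from world to camera coordinates). Camera axes: x right, y down, z forward; pixel columns grow to the right and rows downward; lengths in m; the calibration is good to about 2 mm. A picture is of the moment at which its call begins.
- manip.job_done(): hands the job in, once; it reports no verdict.
The state is a dict: "t": time; "joint_positions": joint angles; "dq": joint speeds; "effort": joint torques, N m; "tcp_pos": TCP position; "eef_rot": TCP orientation; "wrist_force": force on the tool from outside, world axes, zero at the start; "ft_torque": the same for the moment, N m; "gripper_width": opening from 0.0 (shut) to 1.0 (fully open).
Only numpy, scipy, OpenCV 4.12 (cv2) and the standard library are available. Lean on these libraries where they do the work, as an engineer would, in place of code of your own. Each camera call takes 0.05 s, during which the arm holds its last target. There are 200 camera calls.

## Working session

There is one attempt and no reset: what is moved stays moved. The work goes in short steps, Python scripts to look and compute and a tool call to move; the robot and the scene stay as the last step left them, time stands still between calls to the robot, and variables do not carry over. Pictures are saved under pics/ and viewed, about 8 in all and at most 12, crops included, and the job is handed in when it is done.

Besides the shell and the picture viewer there is one more tool, called by a JSON object that holds its "op" and its "data", one argument or row to a line. send_rows: Moves the arm, as the interface text tells. Its arguments: {"type":"object","properties":{"deltas":{"type":"string"}},"required":["deltas"]}

```bash
mkdir -p pics; ls
cat > h.py <<'E'
import numpy as np, cv2
from bench import readout, snapshot, manip
def grab(n,f):
    s=snapshot(n); cv2.imwrite(f'pics/{f}.png',cv2.cvtColor(s['frame'],cv2.COLOR_RGB2BGR)); np.savez(f'{f}.npz',**{k:np.array(v) for k,v in s.items()}); return s
def K(s): return np.array([[s['fx'],0,s['cx']],[0,s['fy'],s['cy']],[0,0,1]],float)
def rays(s,uv):
    n=cv2.undistortPoints(np.array(uv,float).reshape(-1,1,2),K(s),np.array(s['dist_coeffs'],float))[:,0]
    V=np.array(s['view']); d=np.c_[n,np.ones(len(n))]@V[:3,:3]; return -V[:3,:3].T@V[:3,3], d
def plane(s,uv,z):
    o,d=rays(s,uv); return o+d*((z-o[2])/d[:,2])[:,None]
def cloud(s,mask):
    r,c=np.nonzero(mask&(s['depth']>0)); o,d=rays(s,np.c_[c,r]); return o+d*s['depth'][r,c][:,None], np.c_[c,r]
E
python3 - <<'E'
from h import *
for n in('scene','top'):
    s=grab(n,n+'0'); V=np.array(s['view']); print(n,-V[:3,:3].T@V[:3,3],V[2,:3])
print(readout.state())
E
```

```text
pics
scene [ 0.86043567 -0.29726788  0.87716463] [-0.38110419  0.31995229 -0.86740424]
top [0.39273544 0.00870477 0.96047603] [ 0.13402313 -0.01914092 -0.99079333]
{'t': 0.1, 'joint_positions': array([67.68995302, 19.06780317, -3.70778097, 83.7022254 ,  1.23674838,
       77.34339181, -5.07105869]), 'dq': array([-0.07321988, -0.0998921 ,  0.05820916, -0.00142692, -0.0098615 ,
       -0.08955769, -0.02098334]), 'effort': array([ 1.11488796e-03, -6.26746058e+01,  4.88326396e-02, -3.92433858e+01,
        1.62590516e-02,  6.94224931e-03, -7.45749020e-06]), 'tcp_pos': array([ 0.22401586, -0.58309548,  0.22459293]), 'eef_rot': array([[ 9.33477635e-01,  3.58635269e-01, -4.98457563e-04],
       [ 3.58635613e-01, -9.33476885e-01,  1.18413909e-03],
       [-4.06245732e-05, -1.28413199e-03, -9.99999175e-01]]), 'wrist_force': array([-1.1361404 ,  0.25506954,  0.04763007]), 'ft_torque': array([ 0.02195693,  0.02632343, -0.03343756]), 'gripper_width': 1.0013395073594842}
```

View pics/scene0.png

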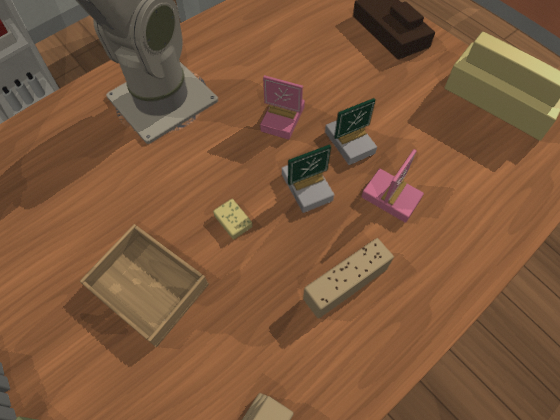

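View pics/top0.png

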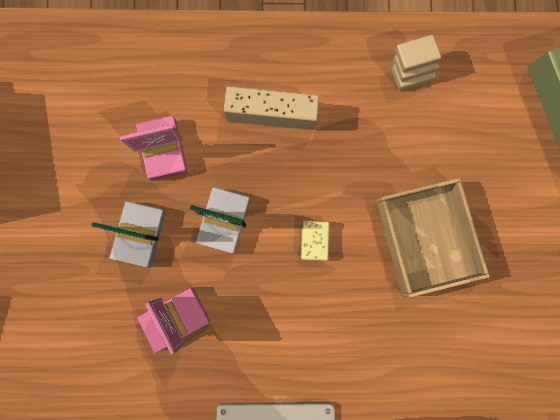

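The top view (+x up, +y left) shows the green-board signs at top px (137,235) (left) and (223,220) (right); in the scene view they are at (350,130) and (308,178). The crate is at (432,237), the bar at (315,240) and the loaf at (270,107).

Could be mistaken for a sign: the pink signs at top (162,148) and (175,322). The description rules those out, since the boards must be green and the feet white. Next I measure the signs and take one close crop.

```bash
cat > meas.py <<'E'
from h import *
def board(s,x0,y0,r=0.075):
    f=s['frame']; hsv=cv2.cvtColor(f,cv2.COLOR_RGB2HSV)
    m=(hsv[...,0]>60)&(hsv[...,0]<100)&(hsv[...,1]>80)
    P,uv=cloud(s,m); k=(np.hypot(P[:,0]-x0,P[:,1]-y0)<r)&(P[:,2]>.04)&(P[:,2]<.16); return P[k],uv[k]
E
python3 - <<'E'
from meas import *
T=dict(np.load('top0.npz')); S=dict(np.load('scene0.npz'))
f=T['frame']; hsv=cv2.cvtColor(f,cv2.COLOR_RGB2HSV)
white=((hsv[...,1]<60)&(hsv[...,2]>90)).astype(np.uint8)
for c in cv2.findContours(white,cv2.RETR_EXTERNAL,cv2.CHAIN_APPROX_NONE)[0]:
    if cv2.contourArea(c)>200: print('white',cv2.boundingRect(c),cv2.contourArea(c))
for name,u0,u1,v0,v1 in (('L',100,175,195,275),('R',185,260,180,260)):
    m=np.zeros_like(white); m[v0:v1,u0:u1]=white[v0:v1,u0:u1]
    P,uv=cloud(T,m>0); k=abs(P[:,2]-.03)<.008; Q=plane(T,uv[k],.03)[:,:2].astype(np.float32)
    print(name,len(Q),'z',np.median(P[k,2]),cv2.minAreaRect(Q))
    (cx,cy),_,_=cv2.minAreaRect(Q)
    for s,n in((T,'top'),(S,'scene')):
        B,_=board(s,cx,cy)
        if len(B)>20:
            c=B.mean(0); w,E=np.linalg.eigh(np.cov((B-c).T)); print(' board',n,len(B),c.round(4),'n',E[:,0].round(3),'rms',w[0]**.5,'z',B[:,2].min(),B[:,2].max()); 
            t=B[B[:,2]>.12]; print('  top pts',t.mean(0).round(4),t.min(0).round(3),t.max(0).round(3))
# crate rim, loaf/bar by depth
P,uv=cloud(T,np.ones(f.shape[:2],bool))
k=(P[:,1]<-.1)&(P[:,2]>.042)&(P[:,2]<.058)&(P[:,1]>-.6)&(P[:,0]>.25)&(P[:,0]<.62)
k&=(uv[:,0]>370)&(uv[:,0]<495)&(uv[:,1]>175)&(uv[:,1]<300)
print('crate',cv2.minAreaRect(P[k,:2].astype(np.float32)),np.median(P[k,2]))
k=(uv[:,0]>290)&(uv[:,0]<340)&(uv[:,1]>210)&(uv[:,1]<270)&(P[:,2]>.018)
print('bar',cv2.minAreaRect(P[k,:2].astype(np.float32)),np.median(P[k,2]))
k=(uv[:,0]>215)&(uv[:,0]<330)&(uv[:,1]>80)&(uv[:,1]<135)&(P[:,2]>.06)
print('loaf',cv2.minAreaRect(P[k,:2].astype(np.float32)),np.median(P[k,2]))
a=cv2.imread('pics/top0.png')[180:280,80:270]; b=cv2.imread('pics/scene0.png')[90:220,260:400]
cv2.imwrite('pics/crop0.png',np.hstack([cv2.resize(a,(760*400//400,400)),]))
E
```

```text
white (217, 403, 117, 17) 1756.5
white (110, 234, 45, 33) 826.5
white (196, 217, 46, 36) 836.0
white (119, 202, 44, 34) 798.0
white (206, 187, 44, 32) 773.0
L 1751 z 0.03000686460751456 ((0.4505651891231537, 0.2796124219894409), (0.07861196994781494, 0.11887234449386597), 76.70276641845703)
 board top 231 [0.4485 0.2706 0.1297] n [ 0.973 -0.229  0.004] rms 0.0017812924712384839 z 0.052858154330545304 0.1414040786832751
  top pts [0.4499 0.2768 0.1367] [0.437 0.231 0.121] [0.463 0.327 0.141]
 board scene 550 [0.4517 0.2733 0.1006] n [ 0.97  -0.241  0.015] rms 0.0015105618765821481 z 0.04966958001787247 0.13972062339539681
  top pts [0.4519 0.2767 0.1318] [0.438 0.229 0.12 ] [0.465 0.324 0.14 ]
R 1710 z 0.029944359785917585 ((0.47888582944869995, 0.10697969049215317), (0.08010001480579376, 0.11864451318979263), 73.97721099853516)
 board top 237 [0.4775 0.1032 0.1336] n [ 0.96  -0.275 -0.052] rms 0.002115624671741936 z 0.06313319910850068 0.14089717137337532
  top pts [0.4782 0.1051 0.1364] [0.462 0.059 0.12 ] [0.494 0.153 0.141]
 board scene 601 [0.481  0.1005 0.1038] n [ 0.961 -0.276  0.027] rms 0.0015865643471419935 z 0.05505814885007376 0.13938711377749302
  top pts [0.4801 0.1014 0.1321] [0.465 0.056 0.12 ] [0.495 0.151 0.139]
crate ((0.4437839090824127, -0.3175693452358246), (0.20606578886508942, 0.1688215732574463), 13.915125846862793) 0.04916071327066801
bar ((0.4373255670070648, -0.08077740669250488), (0.055143631994724274, 0.07986579835414886), 87.15072631835938) 0.024708229115561087
loaf ((0.7106937766075134, 0.009070970118045807), (0.1896885633468628, 0.0568215474486351), 84.45049285888672) 0.07012194786479464
```

View pics/crop0.png

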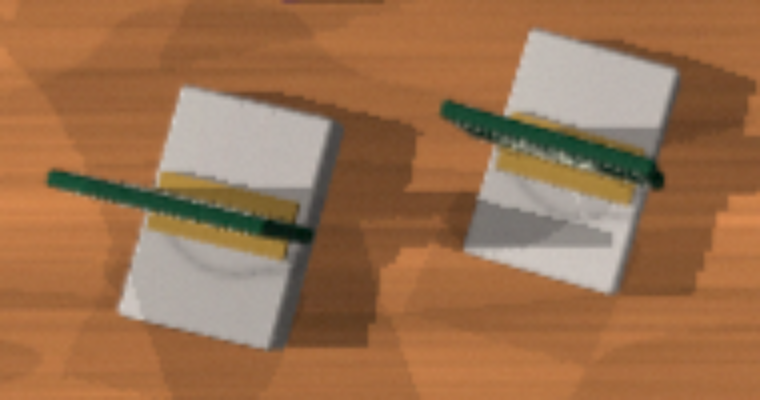

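The crop shows green boards on white feet, so both are the wanted signs. The measurements match the given sizes:

| Thing | Centre x, y (m) | Yaw |
|---|---|---|
| Left sign | 0.451, 0.280 | -13.3° |
| Right sign | 0.479, 0.107 | -16° |
| Crate | 0.444, -0.318 | 13.9° |

Next I move above the left sign.

{"op": "send_rows", "data": {
  "deltas": "0.4 1 1 1.9 0;0.4 5.65 9.6 1.9 9.3;0.4 5.65 9.6 1.9 9.3;0.4 5.65 9.6 1.9 9.3;0.4 5.65 9.6 1.9 9.3;0.4 5.65 9.6 1.9 9.3;0.4 5.65 9.6 1.9 9.3;0.4 5.65 9.6 1.9 9.3;0.4 5.65 9.6 1.9 9.3;0.4 5.65 9.6 1.9 9.3;0.4 5.65 21.55 1.5 9.3;0.4 5.65 21.55 1.5 9.3;0.4 5.65 21.55 1.5 9.3;0.4 5.65 21.55 1.5 9.3;0.4 5.65 21.55 1.5 9.3;0.4 5.65 21.55 1.5 9.3;0.4 5.65 21.55 1.5 9.3;0.4 5.65 21.55 1.5 9.3;0.4 5.65 21.55 1.5 9.3;0.4 5.65 21.55 1.5 9.3"
}}

```text
t: 1.77
tcp_pos: [0.4447, 0.1768, 0.2869]
eef_rot: [[0.229, 0.974, -0.0], [0.974, -0.229, -0.0], [-0.0, -0.0, -1.0]]
wrist_force: [1.3, -0.0, 0.3]
gripper_width: 0.402
```

{"op": "send_rows", "data": {
  "deltas": "0.4 0.15 1 0 0;0.4 0.15 2 0 0;0.4 0.15 2.57 -0.5 0;0.4 0.15 2.57 -1.5 0;0.4 0.15 2.57 -2.2 0;0.4 0.15 2.57 -2.2 0;0.4 0.15 2.57 -2.2 0;0.4 0.15 2.57 -2.2 0"
}}

```text
t: 2.43
tcp_pos: [0.4514, 0.2799, 0.2007]
eef_rot: [[0.229, 0.973, 0.001], [0.973, -0.229, 0.001], [0.001, 0.001, -1.0]]
wrist_force: [-0.9, -0.1, 0.2]
gripper_width: 0.399
```

Run:
```python
from h import *
print(manip.tips_ahead)
s=grab('scene','s1'); t=grab('top','t1'); st=readout.state(); print(st['tcp_pos'],st['wrist_force'],st['gripper_width'])
a=cv2.imread('pics/s1.png')[20:220,260:440]; b=cv2.imread('pics/t1.png')[150:290,60:270]
cv2.imwrite('pics/c1.png',np.hstack([cv2.resize(a,(405,450)),cv2.resize(b,(390,450))]))
```

```text
0.025
[0.45171048 0.2799983  0.20108188] [-0.59477302 -0.25946769  0.36178128] 0.39971343129888165
```

View pics/c1.png

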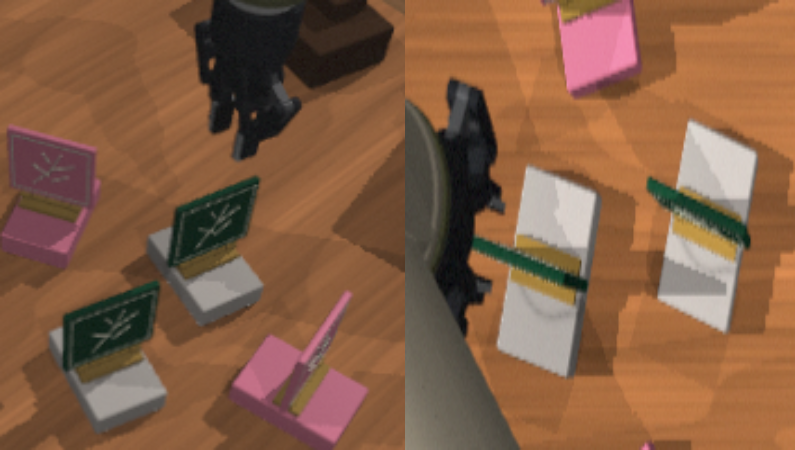

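The gripper straddles the left board, with the fingers at crop px (205,50) and (240,140) and the board between them. Now I descend and measure a baseline.

{"op": "send_rows", "data": {
  "deltas": "0.4 -0.02 0 -0.5 0;0.4 -0.02 0 -1.0 0;0.4 -0.02 0 -1.4 0;0.4 -0.02 0 -1.4 0;0.4 -0.02 0 -1.4 0;0.4 -0.02 0 -1.4 0"
}}

```text
t: 3.03
tcp_pos: [0.4517, 0.2805, 0.1468]
eef_rot: [[0.23, 0.973, 0.004], [0.973, -0.23, 0.002], [0.003, 0.004, -1.0]]
wrist_force: [0.3, -0.0, 0.2]
gripper_width: 0.399
```

```bash
cat > lean.py <<'E'
from meas import *
import sys
def run(side,tag,n=4):
    x0,y0,yaw=((.4506,.2796,-13.3),(.479,.107,-16.0))[side]; yaw=np.radians(yaw)
    e=np.array([np.cos(yaw),np.sin(yaw)]); F=[]
    for i in range(n):
        s=grab('scene',tag) if i==0 else snapshot('scene'); F.append(readout.state()['wrist_force'])
        if i: continue
        B,_=board(s,x0,y0,.085); d=(B[:,:2]-[x0,y0])@e; lat=(B[:,:2]-[x0,y0])@[-e[1],e[0]]; h=B[:,2]-.04
        A=np.c_[h,np.ones_like(h),lat]
        k=np.ones(len(h),bool)
        for _ in range(4): c=np.linalg.lstsq(A[k],d[k],rcond=None)[0]; r=d-A@c; k=abs(r)<.003
        # foot: white top
        hsv=cv2.cvtColor(s['frame'],cv2.COLOR_RGB2HSV); w=(hsv[...,1]<70)&(hsv[...,2]>80)
        P,uv=cloud(s,w); D=(P[:,:2]-[x0,y0])@e; L=(P[:,:2]-[x0,y0])@[-e[1],e[0]]
        q=(abs(P[:,2]-.03)<.012)&(abs(L)<.03)&(abs(D)<.08)
        f=np.polyfit(D[q],P[q,2],1)
        print(tag,'lean(+robot) %.3f foot-off %.4f n%d | foot D98 %.4f D2 %.4f pitch %.3f z %.4f'%(-c[0],c[1],k.sum(),np.percentile(D[q],98),np.percentile(D[q],2),f[0],P[q,2].mean()))
    st=readout.state(); F=np.array(F); print(' tcp',st['tcp_pos'].round(4),'along e %.4f'%((st['tcp_pos'][:2]-[x0,y0])@e),'F.e %.2f'%(F[:,:2]@e).mean(),'sd %.2f'%(F[:,:2]@e).std(),'Fz %.2f'%F[:,2].mean(),'t',st['t'])
run(int(sys.argv[1]),sys.argv[2])
E
python3 lean.py 0 L0
```

```text
L0 lean(+robot) 0.002 foot-off 0.0032 n464 | foot D98 0.0604 D2 -0.0544 pitch -0.022 z 0.0295
 tcp [0.4514 0.2803 0.1461] along e 0.0007 F.e 0.11 sd 0.56 Fz 0.05 t 3.2333
```

{"op": "send_rows", "data": {
  "deltas": "0.4 -0.15 0.035 0 0;0.4 -0.27 0.064 0 0;0.4 -0.32 0.076 0 0;0.4 -0.36 0.085 0 0;0.4 -0.39 0.092 0 0;0.4 -0.39 0.092 0 0"
}}

```text
t: 3.73
tcp_pos: [0.4356, 0.284, 0.1462]
eef_rot: [[0.229, 0.973, 0.004], [0.973, -0.229, 0.001], [0.002, 0.004, -1.0]]
wrist_force: [0.5, 0.0, -0.6]
gripper_width: 0.405
```

```bash
python3 lean.py 0 L1
```

```text
L1 lean(+robot) 0.001 foot-off 0.0030 n516 | foot D98 0.0601 D2 -0.0555 pitch -0.027 z 0.0294
 tcp [0.4359 0.2839 0.1461] along e -0.0152 F.e 0.14 sd 0.62 Fz -0.41 t 3.9333
```

{"op": "send_rows", "data": {
  "deltas": "0.4 -0.03 0.007 0 0;0.4 -0.06 0.014 0 0;0.4 -0.09 0.021 0 0;0.4 -0.09 0.021 0 0"
}}

```text
t: 4.27
tcp_pos: [0.432, 0.2848, 0.1461]
eef_rot: [[0.229, 0.973, 0.004], [0.973, -0.229, 0.001], [0.002, 0.003, -1.0]]
wrist_force: [-0.0, -0.1, 1.0]
gripper_width: 0.401
```

```bash
python3 lean.py 0 L2
```

```text
L2 lean(+robot) 0.003 foot-off 0.0032 n509 | foot D98 0.0599 D2 -0.0545 pitch -0.025 z 0.0294
 tcp [0.4324 0.2847 0.1461] along e -0.0189 F.e 0.21 sd 0.49 Fz 0.36 t 4.4667
```

Run:
```python
import cv2
a=cv2.imread('pics/L2.png')[60:180,280:400]; cv2.imwrite('pics/c2.png',cv2.resize(a,(600,600),interpolation=cv2.INTER_CUBIC))
```

```text
(no output)
```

View pics/c2.png

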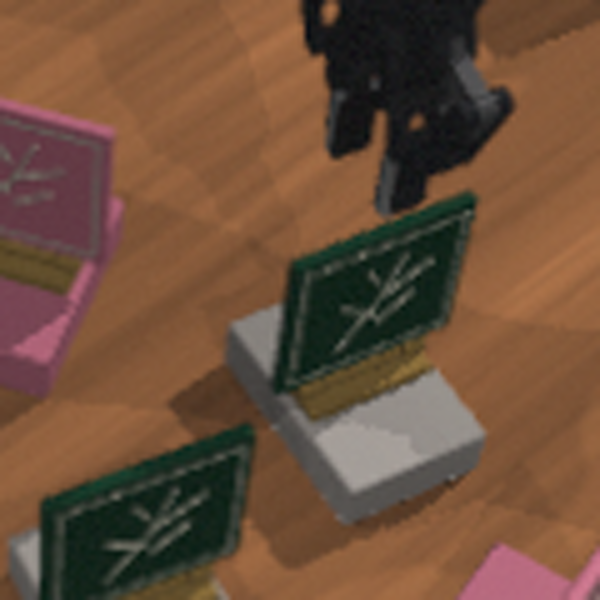

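The finger tip at crop px (390,210) is above or behind the board's top edge and not overlapping it. I'll measure the tip's height.

Run:
```python
from h import *
s=dict(np.load('L2.npz')); P,uv=cloud(s,s['frame'].max(2)<75)
k=(uv[:,0]>340)&(uv[:,0]<390)&(uv[:,1]>60)&(uv[:,1]<104)&(P[:,2]>.1)&(np.hypot(P[:,0]-.432,P[:,1]-.285)<.09)
P,uv=P[k],uv[k]; e=np.array([np.cos(np.radians(-13.3)),np.sin(np.radians(-13.3))])
d=(P[:,:2]-[.4324,.2847])@e
for lo,hi in((-.08,-.04),(-.04,-.02),(-.02,0),(0,.02),(.02,.04),(.04,.08)):
    m=(d>lo)&(d<hi)
    if m.sum()>3: i=np.argsort(P[m,2])[:6]; print(lo,hi,m.sum(),P[m][i][:3].round(4).tolist(),uv[m][i[0]])
    if m.sum()>3: print('  d range of low pts',d[m][P[m,2]<.15].round(4)[:10])
```

```text
-0.08 -0.04 28 [[0.3887, 0.2828, 0.1988], [0.3898, 0.281, 0.2036], [0.3844, 0.2831, 0.2045]] [342  70]
  d range of low pts []
-0.04 -0.02 60 [[0.4013, 0.2854, 0.1636], [0.4099, 0.2781, 0.1747], [0.4092, 0.2784, 0.177]] [345  84]
  d range of low pts []
-0.02 0 213 [[0.4179, 0.2927, 0.1557], [0.415, 0.2793, 0.1557], [0.4165, 0.2909, 0.1557]] [352  89]
  d range of low pts []
0 0.02 126 [[0.4618, 0.3243, 0.1236], [0.461, 0.3215, 0.1248], [0.4627, 0.3261, 0.1265]] [373 103]
  d range of low pts [0.0159 0.0167 0.0177 0.0188 0.0188 0.0145 0.0198 0.0188 0.0171 0.0195]
0.02 0.04 435 [[0.4643, 0.3246, 0.1255], [0.4621, 0.3156, 0.1298], [0.4622, 0.3113, 0.1328]] [374 103]
  d range of low pts [0.0236 0.0218 0.0202 0.0201 0.0213 0.0202 0.0218 0.0228 0.0212 0.0211]
0.04 0.08 232 [[0.4773, 0.2689, 0.202], [0.472, 0.2621, 0.2023], [0.4806, 0.281, 0.2027]] [367  94]
  d range of low pts []
```

Run:
```python
from h import *
s=dict(np.load('L2.npz')); e=np.array([np.cos(np.radians(-13.3)),np.sin(np.radians(-13.3))])
for lo in (95,98,100,102):
  m=np.zeros(s['depth'].shape,bool); m[lo:lo+2,356:361]=1
  P,uv=cloud(s,m); print(lo,np.c_[uv,P.round(3),((P[:,:2]-[.4324,.2847])@e).round(3)][::2].tolist())
```

```text
95 [[356.0, 95.0, 0.448, 0.271, 0.174, 0.018], [358.0, 95.0, 0.454, 0.271, 0.179, 0.024], [360.0, 95.0, 0.459, 0.27, 0.183, 0.029], [357.0, 96.0, 0.453, 0.269, 0.177, 0.024], [359.0, 96.0, 0.456, 0.272, 0.177, 0.026]]
98 [[356.0, 98.0, 0.451, 0.269, 0.169, 0.022], [358.0, 98.0, 0.455, 0.27, 0.171, 0.026], [360.0, 98.0, 0.46, 0.271, 0.174, 0.03], [357.0, 99.0, 0.454, 0.269, 0.169, 0.025], [359.0, 99.0, 0.458, 0.271, 0.17, 0.028]]
100 [[356.0, 100.0, 0.452, 0.269, 0.163, 0.023], [358.0, 100.0, 0.457, 0.27, 0.166, 0.027], [360.0, 100.0, 0.461, 0.271, 0.169, 0.031], [357.0, 101.0, 0.453, 0.272, 0.159, 0.024], [359.0, 101.0, 0.459, 0.271, 0.164, 0.029]]
102 [[356.0, 102.0, 0.454, 0.268, 0.159, 0.024], [358.0, 102.0, 0.455, 0.274, 0.156, 0.025], [360.0, 102.0, 0.46, 0.275, 0.159, 0.029], [357.0, 103.0, 0.456, 0.27, 0.156, 0.026], [359.0, 103.0, 0.373, 0.395, 0.002, -0.083]]
```

{"op": "send_rows", "data": {
  "deltas": "0.4 0.2 -0.05 0.1 0;0.4 0.46 -0.11 0.1 0;0.4 0.46 -0.11 0 0;0.4 0.46 -0.11 -0.3 0;0.4 0.46 -0.11 -0.5 0;0.4 0.46 -0.11 -0.5 0;0.4 0.46 -0.11 -0.5 0"
}}

```text
t: 5.05
tcp_pos: [0.4499, 0.2802, 0.1251]
eef_rot: [[0.229, 0.973, 0.002], [0.973, -0.229, 0.001], [0.001, 0.002, -1.0]]
wrist_force: [0.5, 0.6, -0.8]
gripper_width: 0.403
```

```bash
cat > tips.py <<'E'
from h import *
import sys
st=readout.state(); tc=st['tcp_pos']; print('tcp',tc.round(4)); ey=st['eef_rot'][:2,1]; ex=st['eef_rot'][:2,0]
for n in ('scene','top'):
    s=snapshot(n); cv2.imwrite(f'pics/tips_{n}.png',cv2.cvtColor(s['frame'],cv2.COLOR_RGB2BGR))
    hsv=cv2.cvtColor(s['frame'],cv2.COLOR_RGB2HSV)
    P,uv=cloud(s,hsv[...,2]<90); q=P-tc; a=q[:,:2]@ey; b=q[:,:2]@ex
    k=(abs(a)<.06)&(abs(b)<.02)&(q[:,2]>-.03)&(q[:,2]<.06)&~((abs(a)<.02)&(P[:,2]<.142))
    for sg in(-1,1):
        m=k&(a*sg>.005); 
        if m.sum()>5:
            i=np.argsort(q[m,2])[:8]; print(n,sg,m.sum(),'lowest dz (tcp-rel)',q[m,2][i].round(4),'a',a[m][i].round(4),uv[m][i[0]])
E
python3 tips.py
```

```text
tcp [0.4499 0.2802 0.1251]
scene -1 149 lowest dz (tcp-rel) [0.0162 0.0173 0.0181 0.0189 0.0189 0.019  0.019  0.0191] a [-0.0224 -0.0176 -0.029  -0.0157 -0.0148 -0.0167 -0.0146 -0.0161] [348  99]
scene 1 146 lowest dz (tcp-rel) [0.0058 0.01   0.0105 0.0115 0.0117 0.0129 0.0138 0.0143] a [0.024  0.0258 0.0226 0.0254 0.0244 0.0218 0.0306 0.0258] [360 115]
top -1 43 lowest dz (tcp-rel) [0.0164 0.0186 0.0193 0.0193 0.0204 0.021  0.0221 0.0224] a [-0.0255 -0.0175 -0.0237 -0.0192 -0.0158 -0.0274 -0.0156 -0.0257] [117 245]
top 1 71 lowest dz (tcp-rel) [0.0159 0.0165 0.0179 0.02   0.0201 0.0203 0.0211 0.0222] a [0.0254 0.0228 0.0271 0.0206 0.0223 0.0287 0.0304 0.024 ] [125 217]
```

The tips measure about 8 mm above the reported TCP, not 25 mm below it as stated. I'll trust the vision and go 20 mm lower.

{"op": "send_rows", "data": {
  "deltas": "0.4 0.01 0 -0.25 0;0.4 0.01 0 -0.5 0;0.4 0.01 0 -0.5 0;0.4 0.01 0 -0.5 0;0.4 0.01 0 -0.5 0"
}}

```text
t: 5.57
tcp_pos: [0.4509, 0.2806, 0.1061]
eef_rot: [[0.229, 0.973, 0.003], [0.973, -0.229, 0.001], [0.002, 0.003, -1.0]]
wrist_force: [0.1, 0.8, 0.9]
gripper_width: 0.398
```

```bash
python3 tips.py; python3 lean.py 0 L3;  python3 - <<'E'
import cv2
a=cv2.imread('pics/L3.png')[60:180,280:400]; cv2.imwrite('pics/c3.png',cv2.resize(a,(600,600),interpolation=cv2.INTER_CUBIC))
E
```

```text
tcp [0.4509 0.2806 0.1061]
scene -1 97 lowest dz (tcp-rel) [0.021  0.0235 0.0285 0.0291 0.0292 0.0311 0.0317 0.0333] a [-0.0206 -0.0215 -0.0204 -0.0279 -0.0225 -0.02   -0.0286 -0.0221] [348 104]
scene 1 128 lowest dz (tcp-rel) [0.0091 0.0106 0.0142 0.0143 0.0149 0.0164 0.017  0.0172] a [0.0242 0.0242 0.0251 0.0241 0.0209 0.0322 0.0311 0.0256] [359 120]
top -1 11 lowest dz (tcp-rel) [0.019  0.0296 0.0328 0.0363 0.0365 0.0392 0.042  0.0431] a [-0.0211 -0.0216 -0.0202 -0.0218 -0.0184 -0.0166 -0.0203 -0.0173] [123 243]
top 1 66 lowest dz (tcp-rel) [0.0128 0.015  0.018  0.0181 0.0208 0.0223 0.023  0.0236] a [0.0219 0.0236 0.0262 0.028  0.0314 0.0213 0.023  0.0257] [130 220]
L3 lean(+robot) 0.010 foot-off 0.0033 n391 | foot D98 0.0600 D2 -0.0549 pitch -0.028 z 0.0293
 tcp [0.4511 0.2806 0.1063] along e 0.0003 F.e 0.36 sd 0.11 Fz 0.11 t 5.8667
```

View pics/c3.png

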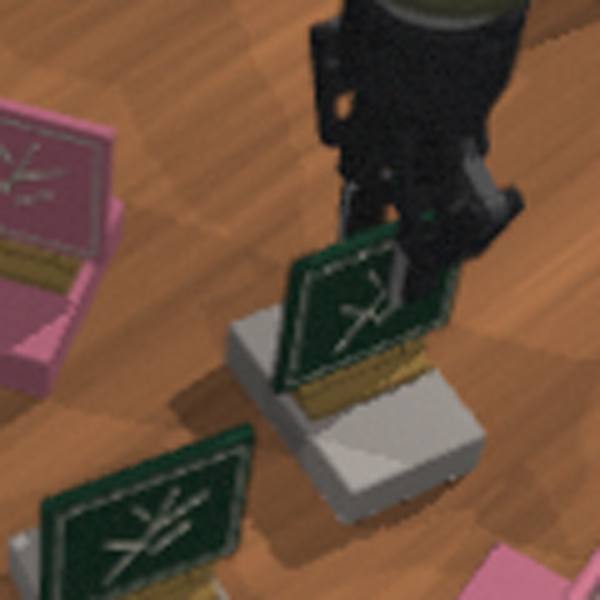

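The front finger tip is now at crop px (405,305), about 20 mm below the board's top edge, with one finger on each side. Now I push toward the robot.

{"op": "send_rows", "data": {
  "deltas": "0.4 -0.15 0.035 0 0;0.4 -0.25 0.059 0 0;0.4 -0.3 0.07 0 0;0.4 -0.34 0.08 0 0;0.4 -0.34 0.08 0 0"
}}

```text
t: 6.28
tcp_pos: [0.4371, 0.2839, 0.1064]
eef_rot: [[0.229, 0.973, 0.004], [0.973, -0.229, 0.001], [0.002, 0.004, -1.0]]
wrist_force: [0.4, -0.0, -0.4]
gripper_width: 0.398
```

```bash
python3 lean.py 0 L4
```

```text
L4 lean(+robot) 0.004 foot-off 0.0032 n409 | foot D98 0.0607 D2 -0.0564 pitch -0.025 z 0.0295
 tcp [0.4376 0.2837 0.1064] along e -0.0136 F.e 0.07 sd 0.36 Fz 0.01 t 6.4833
```

{"op": "send_rows", "data": {
  "deltas": "0.4 -0.03 0.007 0 0;0.4 -0.06 0.014 0 0;0.4 -0.085 0.02 0 0;0.4 -0.085 0.02 0 0"
}}

```text
t: 6.82
tcp_pos: [0.434, 0.2846, 0.1063]
eef_rot: [[0.229, 0.973, 0.004], [0.973, -0.229, 0.002], [0.002, 0.004, -1.0]]
wrist_force: [-0.1, 0.2, 0.3]
gripper_width: 0.397
```

```bash
python3 lean.py 0 L5
```

```text
L5 lean(+robot) 0.037 foot-off 0.0031 n435 | foot D98 0.0604 D2 -0.0543 pitch -0.020 z 0.0295
 tcp [0.4343 0.2845 0.1064] along e -0.0170 F.e 0.22 sd 0.66 Fz -0.10 t 7.0167
```

{"op": "send_rows", "data": {
  "deltas": "0.4 -0.02 0.005 0 0;0.4 -0.045 0.011 0 0;0.4 -0.045 0.011 0 0"
}}

```text
t: 7.27
tcp_pos: [0.4322, 0.285, 0.1063]
eef_rot: [[0.229, 0.973, 0.004], [0.973, -0.229, 0.002], [0.002, 0.004, -1.0]]
wrist_force: [0.0, -0.6, 0.9]
gripper_width: 0.398
```

```bash
python3 lean.py 0 L6
```

```text
L6 lean(+robot) 0.058 foot-off 0.0030 n457 | foot D98 0.0605 D2 -0.0544 pitch -0.023 z 0.0296
 tcp [0.4325 0.2849 0.1064] along e -0.0188 F.e 0.48 sd 0.26 Fz -0.11 t 7.4667
```

The lean passed 0.03 with the foot still, so the left hinge looks loose. I continue toward its stop.

{"op": "send_rows", "data": {
  "deltas": "0.4 -0.04 0.01 0 0;0.4 -0.08 0.02 0 0;0.4 -0.12 0.03 0 0;0.4 -0.16 0.038 0 0;0.4 -0.19 0.045 0 0;0.4 -0.19 0.045 0 0"
}}

```text
t: 7.97
tcp_pos: [0.4246, 0.2869, 0.1064]
eef_rot: [[0.229, 0.973, 0.004], [0.973, -0.229, 0.001], [0.002, 0.004, -1.0]]
wrist_force: [-0.9, 0.7, 0.7]
gripper_width: 0.4
```

```bash
python3 lean.py 0 L7
```

```text
L7 lean(+robot) 0.162 foot-off 0.0027 n539 | foot D98 0.0605 D2 -0.0538 pitch -0.033 z 0.0295
 tcp [0.4249 0.2867 0.1064] along e -0.0266 F.e 0.23 sd 0.53 Fz 0.20 t 8.1667
```

{"op": "send_rows", "data": {
  "deltas": "0.4 -0.03 0.007 0 0;0.4 -0.06 0.014 0 0;0.4 -0.09 0.021 0 0;0.4 -0.09 0.021 0 0"
}}

```text
t: 8.5
tcp_pos: [0.421, 0.2877, 0.1064]
eef_rot: [[0.229, 0.973, 0.004], [0.973, -0.229, 0.002], [0.003, 0.004, -1.0]]
wrist_force: [0.8, -0.4, 0.0]
gripper_width: 0.401
```

```bash
python3 lean.py 0 L8
```

```text
L8 lean(+robot) 0.210 foot-off 0.0028 n545 | foot D98 0.0602 D2 -0.0514 pitch -0.039 z 0.0296
 tcp [0.4214 0.2875 0.1064] along e -0.0302 F.e -0.15 sd 0.35 Fz -0.54 t 8.7
```

{"op": "send_rows", "data": {
  "deltas": "0.4 -0.02 0.005 0 0;0.4 -0.035 0.008 0 0;0.4 -0.035 0.008 0 0"
}}

```text
t: 8.95
tcp_pos: [0.4205, 0.2876, 0.1065]
eef_rot: [[0.23, 0.973, 0.005], [0.973, -0.23, 0.002], [0.003, 0.005, -1.0]]
wrist_force: [3.7, -0.2, -2.0]
gripper_width: 0.398
```

```bash
python3 lean.py 0 L9
```

```text
L9 lean(+robot) 0.218 foot-off 0.0032 n562 | foot D98 0.0605 D2 -0.0502 pitch -0.036 z 0.0295
 tcp [0.4204 0.2877 0.1065] along e -0.0313 F.e 3.36 sd 0.55 Fz -1.38 t 9.15
```

The stop is reached at lean 0.218 with 3.4 N, and the foot has not moved. Now I rock it away.

{"op": "send_rows", "data": {
  "deltas": "0.4 0.15 -0.035 0 0;0.4 0.3 -0.071 0 0;0.4 0.45 -0.106 0 0;0.4 0.6 -0.142 0 0;0.4 0.75 -0.177 0 0;0.4 0.9 -0.213 0 0;0.4 1.02 -0.241 0 0;0.4 1.12 -0.265 0 0;0.4 1.22 -0.288 0 0;0.4 1.3 -0.307 0 0;0.4 1.37 -0.324 0 0;0.4 1.42 -0.335 0 0;0.4 1.42 -0.335 0 0"
}}

```text
t: 10.23
tcp_pos: [0.4776, 0.2742, 0.1065]
eef_rot: [[0.23, 0.973, 0.005], [0.973, -0.23, 0.002], [0.003, 0.004, -1.0]]
wrist_force: [-0.1, -0.5, -0.2]
gripper_width: 0.403
```

```bash
python3 lean.py 0 L10
```

```text
L10 lean(+robot) -0.211 foot-off 0.0034 n220 | foot D98 0.0601 D2 -0.0575 pitch -0.022 z 0.0296
 tcp [0.477  0.2744 0.1065] along e 0.0269 F.e -0.03 sd 0.20 Fz -0.08 t 10.4333
```

{"op": "send_rows", "data": {
  "deltas": "0.4 0.02 -0.005 0 0;0.4 0.035 -0.008 0 0;0.4 0.035 -0.008 0 0"
}}

```text
t: 10.68
tcp_pos: [0.4782, 0.2742, 0.1065]
eef_rot: [[0.23, 0.973, 0.004], [0.973, -0.23, 0.002], [0.003, 0.004, -1.0]]
wrist_force: [-1.4, 0.6, -0.2]
gripper_width: 0.399
```

```bash
python3 lean.py 0 L11
```

```text
L11 lean(+robot) -0.202 foot-off 0.0035 n232 | foot D98 0.0602 D2 -0.0575 pitch -0.020 z 0.0297
 tcp [0.4782 0.2742 0.1065] along e 0.0281 F.e -1.76 sd 0.40 Fz 0.86 t 10.8833
```

{"op": "send_rows", "data": {
  "deltas": "0.4 0.02 -0.005 0 0;0.4 0.02 -0.005 0 0;0.4 0.02 -0.005 0 0"
}}

```text
t: 11.13
tcp_pos: [0.4785, 0.2742, 0.1064]
eef_rot: [[0.229, 0.973, 0.004], [0.973, -0.229, 0.001], [0.002, 0.003, -1.0]]
wrist_force: [-4.4, 0.2, 3.2]
gripper_width: 0.4
```

```bash
python3 lean.py 0 L12
```

```text
L12 lean(+robot) -0.206 foot-off 0.0035 n227 | foot D98 0.0604 D2 -0.0583 pitch -0.018 z 0.0297
 tcp [0.4786 0.2741 0.1065] along e 0.0285 F.e -5.04 sd 0.40 Fz 2.37 t 11.3333
```

Both stops of the left hinge are found, at about +0.22 and -0.21, so it is loose. I bring the board back upright, lift off, and go to the right sign.

{"op": "send_rows", "data": {
  "deltas": "0.4 -0.2 0.047 0 0;0.4 -0.4 0.094 0 0;0.4 -0.6 0.142 0 0;0.4 -0.8 0.19 0 0;0.4 -0.95 0.225 0 0;0.4 -1.03 0.244 0 0;0.4 -1.03 0.244 0 0;0.4 -0.8 0.19 0 0;0.4 -0.69 0.164 0 0;0.4 -0.69 0.164 0.1 0;0.4 -0.69 0.164 0.8 0;0.4 -0.69 0.164 1.5 0;0.4 -0.5 0 1.7 -0.2;0.4 -0.3 -1 1.7 -0.45;0.4 -0.1 -2 1.7 -0.45;0.4 0 -3 1.7 -0.45;0.4 0 -4 1.7 -0.45;0.4 0 -4.18 1.7 -0.45;0.4 0 -4.18 1.7 -0.45;0.4 0 -4.18 1.7 -0.45"
}}

```text
t: 13.0
tcp_pos: [0.4789, 0.1066, 0.1746]
eef_rot: [[0.276, 0.961, 0.004], [0.961, -0.277, 0.002], [0.003, 0.004, -1.0]]
wrist_force: [0.1, 1.3, -0.0]
gripper_width: 0.402
```

```bash
python3 lean.py 0 L13; python3 lean.py 1 R0
```

```text
L13 lean(+robot) 0.013 foot-off 0.0034 n520 | foot D98 0.0600 D2 -0.0559 pitch -0.027 z 0.0295
 tcp [0.4785 0.1085 0.1745] along e 0.0665 F.e 0.03 sd 0.40 Fz -0.10 t 13.2
R0 lean(+robot) 0.013 foot-off 0.0049 n555 | foot D98 0.0610 D2 0.0156 pitch -0.054 z 0.0292
 tcp [0.4785 0.1077 0.1744] along e -0.0007 F.e -0.21 sd 0.35 Fz 0.13 t 13.4
```

The left sign is upright and its foot hasn't moved. I descend on the right sign and approach contact.

{"op": "send_rows", "data": {
  "deltas": "0.4 0 0 -0.5 0;0.4 0 0 -1 0;0.4 0 0 -1.5 0;0.4 0 0 -1.7 0;0.4 0 0 -1.7 0;0.4 -0.12 0.034 -1.7 0;0.4 -0.22 0.063 -1.7 0;0.4 -0.28 0.08 -1.7 0;0.4 -0.31 0.089 -1.7 0;0.4 -0.31 0.089 -1.7 0"
}}

```text
t: 14.23
tcp_pos: [0.4662, 0.1113, 0.1071]
eef_rot: [[0.273, 0.962, 0.005], [0.962, -0.273, 0.001], [0.002, 0.005, -1.0]]
wrist_force: [0.8, -0.1, -0.5]
gripper_width: 0.396
```

```bash
python3 lean.py 1 R1
```

```text
R1 lean(+robot) 0.014 foot-off 0.0050 n428 | foot D98 0.0610 D2 0.0151 pitch -0.043 z 0.0294
 tcp [0.4663 0.1111 0.1066] along e -0.0134 F.e 0.18 sd 0.37 Fz -0.16 t 14.4333
```

{"op": "send_rows", "data": {
  "deltas": "0.4 -0.02 0.006 0 0;0.4 -0.03 0.009 0 0;0.4 -0.03 0.009 0 0"
}}

```text
t: 14.68
tcp_pos: [0.465, 0.1115, 0.1066]
eef_rot: [[0.274, 0.962, 0.004], [0.962, -0.274, 0.002], [0.003, 0.004, -1.0]]
wrist_force: [0.7, 0.5, 1.1]
gripper_width: 0.399
```

```bash
python3 lean.py 1 R2
```

```text
R2 lean(+robot) 0.019 foot-off 0.0050 n419 | foot D98 0.0612 D2 0.0149 pitch -0.047 z 0.0293
 tcp [0.4651 0.1115 0.1066] along e -0.0146 F.e -0.10 sd 0.32 Fz 0.35 t 14.8833
```

{"op": "send_rows", "data": {
  "deltas": "0.4 -0.02 0.006 0 0;0.4 -0.03 0.009 0 0;0.4 -0.03 0.009 0 0"
}}

```text
t: 15.13
tcp_pos: [0.4638, 0.1119, 0.1066]
eef_rot: [[0.274, 0.962, 0.004], [0.962, -0.274, 0.002], [0.003, 0.004, -1.0]]
wrist_force: [0.3, -0.2, 0.4]
gripper_width: 0.4
```

```bash
python3 lean.py 1 R3
```

```text
R3 lean(+robot) 0.033 foot-off 0.0048 n453 | foot D98 0.0611 D2 0.0149 pitch -0.048 z 0.0292
 tcp [0.4639 0.1119 0.1066] along e -0.0159 F.e 0.21 sd 0.35 Fz 0.30 t 15.3333
```

{"op": "send_rows", "data": {
  "deltas": "0.4 -0.02 0.006 0 0;0.4 -0.02 0.006 0 0;0.4 -0.02 0.006 0 0"
}}

```text
t: 15.58
tcp_pos: [0.4631, 0.1121, 0.1066]
eef_rot: [[0.274, 0.962, 0.004], [0.962, -0.274, 0.002], [0.003, 0.004, -1.0]]
wrist_force: [0.2, -0.3, 0.3]
gripper_width: 0.396
```

```bash
python3 lean.py 1 R4
```

```text
R4 lean(+robot) 0.038 foot-off 0.0046 n467 | foot D98 0.0614 D2 0.0152 pitch -0.056 z 0.0293
 tcp [0.4631 0.1121 0.1066] along e -0.0167 F.e 0.96 sd 0.42 Fz 0.22 t 15.7833
```

Force is starting (1.0 N). One more small step confirms the stop.

{"op": "send_rows", "data": {
  "deltas": "0.4 -0.02 0.006 0 0;0.4 -0.02 0.006 0 0;0.4 -0.02 0.006 0 0"
}}

```text
t: 16.03
tcp_pos: [0.4627, 0.1122, 0.1067]
eef_rot: [[0.274, 0.962, 0.005], [0.962, -0.274, 0.002], [0.003, 0.004, -1.0]]
wrist_force: [3.9, -1.0, -0.6]
gripper_width: 0.399
```

```bash
python3 lean.py 1 R5
```

```text
R5 lean(+robot) 0.043 foot-off 0.0046 n471 | foot D98 0.0610 D2 0.0149 pitch -0.049 z 0.0295
 tcp [0.4626 0.1122 0.1067] along e -0.0172 F.e 3.99 sd 0.42 Fz 0.30 t 16.2333
```

The stop came after about 0.03 rad with 4 N, so the right hinge is good. Now I go the other way.

{"op": "send_rows", "data": {
  "deltas": "0.4 0.15 -0.043 0 0;0.4 0.3 -0.086 0 0;0.4 0.45 -0.129 0 0;0.4 0.58 -0.166 0 0;0.4 0.67 -0.192 0 0;0.4 0.71 -0.204 0 0;0.4 0.71 -0.204 0 0"
}}

```text
t: 16.82
tcp_pos: [0.4913, 0.1041, 0.1066]
eef_rot: [[0.274, 0.962, 0.004], [0.962, -0.274, 0.002], [0.003, 0.004, -1.0]]
wrist_force: [0.1, 0.0, -0.7]
gripper_width: 0.403
```

```bash
python3 lean.py 1 R6
```

```text
R6 lean(+robot) 0.003 foot-off 0.0052 n330 | foot D98 0.0611 D2 0.0150 pitch -0.050 z 0.0292
 tcp [0.4909 0.1042 0.1067] along e 0.0122 F.e -0.01 sd 0.45 Fz -0.18 t 17.0167
```

{"op": "send_rows", "data": {
  "deltas": "0.4 0.02 -0.006 0 0;0.4 0.03 -0.009 0 0;0.4 0.03 -0.009 0 0"
}}

```text
t: 17.27
tcp_pos: [0.492, 0.1038, 0.1068]
eef_rot: [[0.274, 0.962, 0.005], [0.962, -0.274, 0.001], [0.003, 0.004, -1.0]]
wrist_force: [-1.0, 0.7, 0.9]
gripper_width: 0.399
```

```bash
python3 lean.py 1 R7
```

```text
R7 lean(+robot) -0.004 foot-off 0.0052 n336 | foot D98 0.0614 D2 0.0146 pitch -0.048 z 0.0292
 tcp [0.4921 0.1038 0.1068] along e 0.0134 F.e 0.23 sd 0.09 Fz -0.34 t 17.4667
```

{"op": "send_rows", "data": {
  "deltas": "0.4 0.02 -0.006 0 0;0.4 0.02 -0.006 0 0;0.4 0.02 -0.006 0 0"
}}

```text
t: 17.72
tcp_pos: [0.4927, 0.1037, 0.1067]
eef_rot: [[0.274, 0.962, 0.004], [0.962, -0.274, 0.001], [0.003, 0.004, -1.0]]
wrist_force: [-0.2, 1.5, 1.0]
gripper_width: 0.4
```

```bash
python3 lean.py 1 R8
```

```text
R8 lean(+robot) -0.010 foot-off 0.0051 n319 | foot D98 0.0613 D2 0.0145 pitch -0.042 z 0.0292
 tcp [0.4927 0.1036 0.1067] along e 0.0141 F.e -1.70 sd 0.15 Fz 0.58 t 17.9167
```

{"op": "send_rows", "data": {
  "deltas": "0.4 0.012 -0.003 0 0;0.4 0.012 -0.003 0 0;0.4 0.012 -0.003 0 0"
}}

```text
t: 18.17
tcp_pos: [0.4928, 0.1036, 0.1067]
eef_rot: [[0.273, 0.962, 0.004], [0.962, -0.273, 0.001], [0.002, 0.003, -1.0]]
wrist_force: [-4.7, 0.5, 3.9]
gripper_width: 0.404
```

```bash
python3 lean.py 1 R9
```

```text
R9 lean(+robot) -0.017 foot-off 0.0050 n319 | foot D98 0.0611 D2 0.0142 pitch -0.044 z 0.0292
 tcp [0.4929 0.1036 0.1067] along e 0.0143 F.e -4.72 sd 0.12 Fz 3.29 t 18.3667
```

The right hinge is good (about ±0.03, stopped both ways, foot unmoved), so the left sign is the loose one. I retreat and return above it.

{"op": "send_rows", "data": {
  "deltas": "0.4 -0.15 0.043 0 0;0.4 -0.31 0.09 0 0;0.4 -0.31 0.09 0.05 0;0.4 -0.31 0.09 0.8 0;0.4 -0.31 0.09 1.5 0;0.4 -0.31 0.09 1.8 0;0.4 -0.5 1 1.8 0.42;0.4 -0.7 2 1.8 0.42;0.4 -0.9 3 1.8 0.42;0.4 -1.08 4 1.8 0.42;0.4 -1.08 4.4 1.8 0.42;0.4 -1.08 4.4 1.6 0.42;0.4 -1.08 4.4 1.6 0.42;0.4 -1.08 4.4 0.8 0.42;0.4 -1.08 4.4 0.2 0.42;0.4 -1.08 4.4 -0.37 0.42;0.4 -1.08 4.4 -0.37 0.42;0.4 -1.08 4.4 -0.37 0.42"
}}

```text
t: 19.87
tcp_pos: [0.4497, 0.278, 0.0915]
eef_rot: [[0.232, 0.973, 0.002], [0.973, -0.232, 0.0], [0.001, 0.002, -1.0]]
wrist_force: [-0.0, -0.2, 0.5]
gripper_width: 0.406
```

```bash
python3 lean.py 0 G0; python3 tips.py; python3 lean.py 1 G0r
```

```text
G0 lean(+robot) 0.014 foot-off 0.0031 n339 | foot D98 0.0601 D2 -0.0551 pitch -0.026 z 0.0293
 tcp [0.4507 0.2798 0.0934] along e 0.0000 F.e 0.56 sd 0.43 Fz 0.51 t 20.0667
tcp [0.4507 0.2798 0.0934]
scene -1 62 lowest dz (tcp-rel) [0.0248 0.0262 0.0275 0.0288 0.0301 0.033  0.034  0.0379] a [-0.02   -0.0217 -0.0288 -0.0225 -0.0296 -0.0221 -0.0294 -0.0201] [347 107]
scene 1 117 lowest dz (tcp-rel) [0.0117 0.0138 0.0141 0.0143 0.0146 0.0149 0.0171 0.0172] a [0.0242 0.0246 0.0285 0.0234 0.0215 0.0274 0.0299 0.0243] [358 123]
top 1 65 lowest dz (tcp-rel) [0.0158 0.0165 0.0166 0.0171 0.0197 0.0197 0.0204 0.0212] a [0.0234 0.0279 0.0261 0.0211 0.0296 0.0229 0.0313 0.0256] [133 220]
G0r lean(+robot) -0.016 foot-off 0.0049 n509 | foot D98 0.0614 D2 0.0151 pitch -0.051 z 0.0293
 tcp [0.4498 0.2797 0.0922] along e -0.0756 F.e -0.03 sd 0.82 Fz -0.18 t 20.3667
```

{"op": "send_rows", "data": {
  "deltas": "0.3 0 0 0 0;0.2 0 0 0 0;0.1 0 0 0 0;0.05 0 0 0 0;0 0 0 0 0;0 0 0 0 0;0 0 0 0 0;0 0 0 0 0;0 0 0 0 0;0 0 0 0 0"
}}

```text
t: 21.2
tcp_pos: [0.4495, 0.2798, 0.0923]
eef_rot: [[0.231, 0.973, 0.004], [0.973, -0.231, 0.002], [0.002, 0.003, -1.0]]
wrist_force: [-3.9, 0.0, 5.4]
gripper_width: 0.087
```

```bash
python3 lean.py 0 G1; python3 tips.py
```

```text
G1 lean(+robot) -0.005 foot-off 0.0030 n366 | foot D98 0.0601 D2 -0.0546 pitch -0.027 z 0.0296
 tcp [0.4494 0.2798 0.0923] along e -0.0012 F.e -3.63 sd 0.08 Fz 5.14 t 21.4
tcp [0.4494 0.2798 0.0923]
scene -1 29 lowest dz (tcp-rel) [0.0505 0.0507 0.0515 0.0515 0.0519 0.0527 0.0533 0.0547] a [-0.0146 -0.0118 -0.0276 -0.0076 -0.0242 -0.0057 -0.0252 -0.0068] [349 101]
scene 1 49 lowest dz (tcp-rel) [0.0195 0.026  0.05   0.05   0.051  0.0516 0.0522 0.0523] a [0.0202 0.0205 0.0145 0.0155 0.0101 0.0197 0.0347 0.0191] [361 118]
top -1 11 lowest dz (tcp-rel) [0.05   0.0501 0.0502 0.0502 0.0507 0.0518 0.0525 0.0539] a [-0.0058 -0.0092 -0.0146 -0.0075 -0.0108 -0.0095 -0.0129 -0.0112] [123 235]
top 1 30 lowest dz (tcp-rel) [0.0467 0.0498 0.0503 0.0505 0.0507 0.0507 0.0509 0.0512] a [0.0224 0.0207 0.0129 0.0159 0.0202 0.0241 0.007  0.0108] [125 219]
```

The grip holds at opening 0.087, which matches the 8 mm board. I lift slowly, then look.

{"op": "send_rows", "data": {
  "deltas": "0 0 0 0.05 0;0 0 0 0.15 0;0 0 0 0.3 0;0 0 0 0.5 0;0 0 0 0.75 0;0 0 0 1.0 0;0 0 0 1.0 0;0 0 0 1.0 0;0 0 0 1.0 0"
}}

```text
t: 22.25
tcp_pos: [0.4494, 0.2796, 0.1322]
eef_rot: [[0.231, 0.973, 0.004], [0.973, -0.231, 0.001], [0.002, 0.004, -1.0]]
wrist_force: [-0.2, 0.1, -9.0]
gripper_width: 0.084
```

Run:
```python
from h import *
s=grab('scene','h1'); st=readout.state(); print(st['tcp_pos'],st['wrist_force'],st['ft_torque'],st['gripper_width'],st['t'])
cv2.imwrite('pics/ch1.png',cv2.resize(cv2.imread('pics/h1.png')[40:200,270:430],(600,600),interpolation=cv2.INTER_CUBIC))
```

```text
[0.44927036 0.27948594 0.13192412] [ 0.88209381  0.09677566 -8.26551123] [-0.02068477  0.05860041 -0.00177764] 0.08724929408517787 22.3
```

View pics/ch1.png

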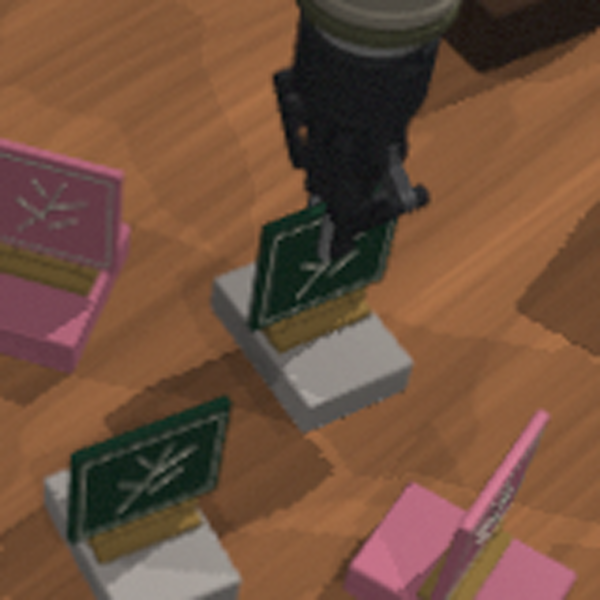

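The sign hangs level from the gripper at crop px (310,340), with 8.3 N of weight. I carry it high over the right sign towards the crate.

{"op": "send_rows", "data": {
  "deltas": "0 0 0 0.3 0;0 0 0 0.9 0;0 0 0 1.6 0;0 0 0 2.4 0;0 0 0 3.1 0;0 0 0 3.6 0;0 0 0 3.7 0;0 0 -0.2 3.7 0;0 0 -0.6 3.7 0.2;0 0 -1.2 3.7 0.5;0 0 -2 3.7 0.9;0 0 -2.8 3.7 1.3;0 -0.1 -3.6 3.7 1.7;0 -0.1 -4.4 3.7 2.1;0 -0.16 -5.2 3.7 2.5;0 -0.16 -6 3.7 2.9;0 -0.16 -6.8 3.7 3.3;0 -0.16 -7.6 3.7 3.7;0 -0.16 -8.2 3.7 4.1;0 -0.16 -8.6 3.7 4.4"
}}

```text
t: 23.97
tcp_pos: [0.4411, -0.0682, 0.2778]
eef_rot: [[-0.224, 0.974, -0.001], [0.974, 0.224, 0.003], [0.003, -0.0, -1.0]]
wrist_force: [0.2, 0.5, -8.5]
gripper_width: 0.089
```

{"op": "send_rows", "data": {
  "deltas": "0 0 -0.3 0 0.1;0 0.04 -0.9 0 0.16;0 0.04 -1.6 0 0.16;0 0.04 -2.4 0 0.16;0 0.04 -3.2 0 0.16;0 0.04 -4 0 0.16;0 0.04 -4.8 0 0.16;0 0.04 -5.5 0 0.16;0 0.04 -6 0 0.16;0 0.04 -6.23 0 0.16;0 0.04 -6.23 0 0.16;0 0.04 -6.23 -0.4 0.16;0 0.04 -6.23 -1 0.16;0 0.04 -6.23 -1.8 0.16;0 0.04 -6.23 -2.3 0.16;0 0.04 -6.23 -2.5 0.16;0 0.04 -6.23 -2.5 0.16;0 0.04 -6.23 -2.5 0.16"
}}

```text
t: 25.47
tcp_pos: [0.4428, -0.317, 0.1782]
eef_rot: [[-0.241, 0.97, -0.001], [0.97, 0.241, 0.003], [0.003, -0.0, -1.0]]
wrist_force: [-0.6, 0.3, -9.2]
gripper_width: 0.086
```

Run:
```python
from h import *
s=grab('scene','h2'); t=grab('top','h2t'); st=readout.state(); print(st['tcp_pos'],st['eef_rot'][:2,1],st['wrist_force'],st['ft_torque'],st['gripper_width'],st['t'])
a=cv2.resize(cv2.imread('pics/h2.png')[180:350,60:240],(424,400)); b=cv2.resize(cv2.imread('pics/h2t.png')[160:310,360:500],(373,400))
cv2.imwrite('pics/ch2.png',np.hstack([a,b]))
# foot top (white) bounding rect in world, from depth
hsv=cv2.cvtColor(s['frame'],cv2.COLOR_RGB2HSV)
P,uv=cloud(s,(hsv[...,1]<60)&(hsv[...,2]>80)); c=np.array([.4438,-.3176]); k=(np.hypot(*(P[:,:2]-c).T)<.09)&(P[:,2]>.09)&(P[:,2]<.16)
P=P[k]; top=P[abs(P[:,2]-np.percentile(P[:,2],85))<.01]; print('foot top z',np.percentile(P[:,2],[2,50,85,98]),cv2.minAreaRect(top[:,:2].astype(np.float32)),len(top))
A=np.c_[top[:,:2]-c,np.ones(len(top))]; print('slope',np.linalg.lstsq(A,top[:,2],rcond=None)[0])
```

```text
[ 0.44353229 -0.31762265  0.17942765] [0.97052622 0.24099077] [-0.11402227 -0.07803218 -7.81070238] [-0.07181025 -0.03960811 -0.03475731] 0.0897853756072882 25.5667
foot top z [0.09481143 0.11597489 0.11783862 0.13926471] ((0.4711032211780548, -0.3110085129737854), (0.06652536243200302, 0.08057103306055069), 13.213942527770996) 1060
slope [-0.02901626 -0.00516239  0.11713516]
```

View pics/ch2.png

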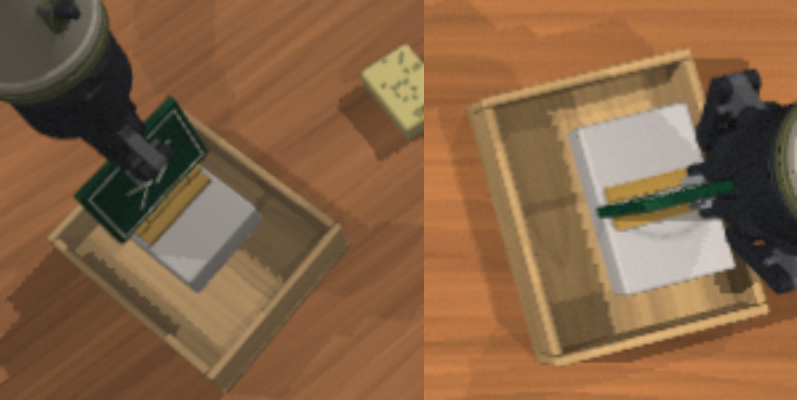

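The foot hangs over the crate, centred and level: scene crop px (200,230), with walls clear on every side in the top crop. Foot bottom is at about 0.087, so floor contact should come at TCP z ≈ 0.100.

{"op": "send_rows", "data": {
  "deltas": "0 0 0 -0.2 0;0 0 0 -0.6 0;0 0 0 -1 0;0 0 0 -1.4 0;0 0 0 -1.65 0;0 0 0 -1.8 0;0 0 0 -1.88 0;0 0 0 -1.9 0;0 0 0 -1.9 0;0 0 0 -1.9 0;0 0 0 -1.9 0"
}}

```text
t: 26.48
tcp_pos: [0.444, -0.3179, 0.1042]
eef_rot: [[-0.241, 0.971, 0.002], [0.971, 0.241, 0.0], [-0.0, 0.002, -1.0]]
wrist_force: [0.4, 0.3, -8.2]
gripper_width: 0.086
```

```bash
python3 -c "
from h import *
F=[(snapshot('top'),readout.state()['wrist_force'])[1] for _ in range(4)]; st=readout.state(); print(st['tcp_pos'],np.mean(F,0),st['ft_torque'],st['t'])"
```

```text
[ 0.44368158 -0.31772687  0.10373929] [ 0.04467483  0.20488296 -8.42275186] [-0.03282467 -0.01224903  0.02564376] 26.6833
```

3.5 mm remain. I lower it slowly.

{"op": "send_rows", "data": {
  "deltas": "0 0 0 -0.02 0;0 0 0 -0.03 0;0 0 0 -0.04 0;0 0 0 -0.05 0;0 0 0 -0.06 0;0 0 0 -0.07 0;0 0 0 -0.08 0;0 0 0 -0.08 0;0 0 0 -0.08 0"
}}

```text
t: 27.43
tcp_pos: [0.4437, -0.3177, 0.1005]
eef_rot: [[-0.241, 0.971, 0.002], [0.971, 0.241, 0.001], [0.0, 0.002, -1.0]]
wrist_force: [0.5, 0.2, -8.7]
gripper_width: 0.086
```

```bash
python3 -c "
from h import *
F=[(snapshot('top'),readout.state()['wrist_force'])[1] for _ in range(4)]; st=readout.state(); print(st['tcp_pos'],np.mean(F,0),st['ft_torque'],st['t'])"
```

```text
[ 0.44365571 -0.31768613  0.10050962] [ 0.1795888   0.40231519 -8.65011728] [0.03473096 0.04278987 0.02840745] 27.6333
```

{"op": "send_rows", "data": {
  "deltas": "0 0 0 -0.01 0;0 0 0 -0.02 0;0 0 0 -0.03 0;0 0 0 -0.03 0;0 0 0 -0.03 0"
}}

```text
t: 28.05
tcp_pos: [0.444, -0.3179, 0.1003]
eef_rot: [[-0.241, 0.971, 0.002], [0.971, 0.241, 0.0], [-0.0, 0.002, -1.0]]
wrist_force: [-4.1, 2.9, 6.2]
gripper_width: 0.084
```

```bash
python3 -c "
from h import *
F=[(snapshot('top'),readout.state()['wrist_force'])[1] for _ in range(4)]; st=readout.state(); print(st['tcp_pos'],np.mean(F,0),st['ft_torque'],st['t'])"
```

```text
[ 0.4439722  -0.31790354  0.10028972] [-3.98047427  1.84681549  6.10172871] [0.57914579 1.08214381 0.04747938] 28.25
```

It has landed: the force moved from -8.6 to +6 N at the predicted height. I ease off slightly, open, and rise straight up.

{"op": "send_rows", "data": {
  "deltas": "0 0 0 0.01 0;0.1 0 0 0.01 0;0.15 0 0 0.01 0;0.25 0 0 0.01 0;0.35 0 0 0.01 0;0.4 0 0 0.01 0;0.4 0 0 0.01 0;0.4 0 0 0.01 0;0.4 0 0 0.3 0;0.4 0 0 0.9 0;0.4 0 0 1.7 0;0.4 0 0 2.6 0;0.4 0 0 3.5 0;0.4 -0.5 0.5 4 0;0.4 -1.5 1.5 4 0;0.4 -1.5 2.5 4 0;0.4 -1.5 3 4 0;0.4 -1.5 3 4 0"
}}

```text
t: 29.75
tcp_pos: [0.3842, -0.1925, 0.2619]
eef_rot: [[-0.247, 0.969, 0.004], [0.969, 0.247, -0.002], [-0.003, 0.003, -1.0]]
wrist_force: [-0.0, 0.6, 0.8]
gripper_width: 0.401
```

```bash
python3 lean.py 1 E1
python3 - <<'E'
from meas import *
s=grab('scene','end'); t=grab('top','endt'); c=np.array([.4438,-.3176]); ex=np.array([np.cos(np.radians(13.9)),np.sin(np.radians(13.9))])
for n,im in(('scene',s),('top',t)):
    hsv=cv2.cvtColor(im['frame'],cv2.COLOR_RGB2HSV); P,uv=cloud(im,(hsv[...,1]<60)&(hsv[...,2]>80))
    k=(np.hypot(*(P[:,:2]-c).T)<.09)&(abs(P[:,2]-.038)<.012); P=P[k]; d=(P[:,:2]-c)@ex
    print(n,'foot z',np.median(P[:,2]),cv2.minAreaRect(P[:,:2].astype(np.float32)),'pitch',np.polyfit(d,P[:,2],1)[0])
    B,_=board(im,*c,.09); d=(B[:,:2]-c)@ex; A=np.c_[B[:,2]-.048,np.ones(len(B)),(B[:,:2]-c)@[-ex[1],ex[0]]]; q=np.linalg.lstsq(A,d,rcond=None)[0]; print('  board lean',-q[0],'off',q[1],'top z',np.percentile(B[:,2],98),len(B))
a=cv2.resize(s['frame'][:,:,::-1],(420,315)); b=cv2.resize(t['frame'][:,:,::-1],(380,285)); b=cv2.copyMakeBorder(b,0,30,0,0,cv2.BORDER_CONSTANT)
cv2.imwrite('pics/cend.png',np.hstack([a,b])); print(readout.state()['t'])
E
```

```text
E1 lean(+robot) -0.013 foot-off 0.0051 n512 | foot D98 0.0613 D2 0.0138 pitch -0.031 z 0.0294
 tcp [ 0.384  -0.1986  0.2608] along e -0.0071 F.e -0.15 sd 0.34 Fz 0.13 t 29.95
scene foot z 0.03835259093376486 ((0.47231024503707886, -0.3114722669124603), (0.06558608263731003, 0.07973287254571915), 14.382050514221191) pitch -0.058399994916547675
  board lean 0.02568821836063523 off 0.005424396419393612 top z 0.1470632591344964 805
top foot z 0.03796733879348024 ((0.47770172357559204, -0.3085554838180542), (0.05272200331091881, 0.08190734684467316), 13.255385398864746) pitch -0.014135870232705464
  board lean -0.09143080348770212 off -0.002380435882952857 top z 0.14691412116676522 20
30.05
```

View pics/cend.png

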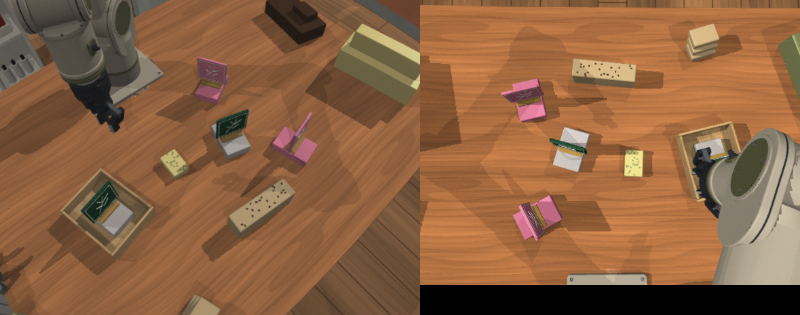

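The sign stands in the crate at scene px (108,208). Its foot top is at z 0.038, which is the 8 mm floor plus the 30 mm foot. The right sign and both soaps are where they were, and the gripper is clear, so I hand it in.

```bash
python3 -c "
from bench import manip
print(manip.job_done())"
```

```text
the job is handed in; nothing more can be done
None
```

The loose sign was the left one, and it now stands in the repair crate, released, with the arm clear. The job was handed in at about 30 s of the 61 s allowed; no verdict was reported.

- **Left sign (tested first):** its board rocked to about +0.22 rad towards the robot, then about -0.21 away. Contact force at the stops was 3.4 N and 5.0 N, and the foot did not move.
- **Right sign (tested second):** its board stopped after about 0.03 rad each way, at 4.0 N and 4.7 N. The hinge is good, and the sign still stands where it was.
- **Placing:** I pinched the left board and carried it level over the right sign, then lowered it onto the crate floor still held. The force changed from -8.6 N to +6 N at the predicted height, and I then released it. In both cameras the foot top is at 0.038 m, which is floor plus foot, so it should be seated on the floor. It is centred, with the board upright to about 0.03 rad.
- **Bystanders:** the loaf and bar look unmoved in the last picture; I did not re-measure them.

**Checks that disagreed:**
- **Fingertip height:** the fingertips measured about 9 mm above the reported TCP, not 25 mm ahead of it as stated. My first pushes passed over the left board, so I set heights by the camera instead.
- **Force over the guideline:** the 5.0 N and 4.7 N pushes exceed the rough 4 N tipping figure, but they were below the board's top and no foot moved.
- **Last tilt readings:** the scene view gave the foot a slope of -0.058, probably from side-face pixels in the mask; the top view gave -0.014. The top view also gave a board lean of -0.09, but from only 20 pixels, so I disregarded it.

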